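# Fetch the hardness reference block from behind the anvils

## Robot

A 7-joint arm with a two-finger parallel gripper is mounted at the origin on the work surface. World frame = base frame: x ahead of the robot, y to its left, z up, the work surface at z = 0. Lengths are in m, angles in rad, forces in N, time in s.
With the tool pointing down it reaches from about 0.4 to 0.875 m from the base axis. Payload 19.3 kg.
Tool frame: the origin (TCP) lies at the centre of the arm's flange, where the gripper is bolted on; the fingertips stand 173 mm ahead of it and the grasp point (between the pads) lies 155 mm ahead of it; z points along the fingers, y is the line along which they close (so a half turn about z gives the same grasp; the last joint's range is limited). The gripper opens to 85 mm and grips with 20 to 120 N. Pads are 22 mm wide; open, the fingers measure 114 mm over their backs; the gripper's body (76 mm by 85 mm) begins 54 mm behind the grasp point. The pads swing forward as they close: fully open they stand 13 mm farther back than shut.
Start: joints at [-0.07, 0.521, -0.036, 1.599, 0.021, 1.021, -0.113], TCP at [0.625, -0, 0.405] pointing down, gripper open.
Joint ranges: [-2.91, 2.91], [-0.3, 2.13], [-1.5, 1.42], [0.17, 2.43], [-1.26, 4.41], [0.16, 1.93], [-2.52, 2.52]. Speed limits (rad/s): [1.89, 1.89, 2.39, 2.39, 3.01, 3.01, 3.01].

## Interface

Orientations are given as a 3x3 rotation matrix whose columns are the frame's x, y, z axes.
In Python, from workcell import readout, eyes, job gives the robot as it stands.
- The arm moves only by the shell command python3 -m creep 'ROWS'. ROWS is JSON, one flat list of numbers, 5 for each row, row after row: the shift along the world's x, y, z in cm, then the turn about the world's z in rad, then the opening, from -1 (shut) to 1 (fully open). A call has 1 to 10 rows; each row shifts and turns the commanded pose from where the row before left it; what a row does not reach is not made up. A row lasts 1/12 s, in which the tool goes at most 41.7 mm and 7.16 degrees, less where a joint would pass 70% of its speed; a pose out of reach is approached as far as the arm can. A call with a gripper value outside its range is refused whole. The fingers move at their own pace and stop on an object; the grip force is fixed at half the most. Time passes only in rows, so rows that do not move let the fingers close. It gives the time, the measured TCP pose, the force, the opening and the grip force at its end, in the units of the state.
- readout.state(): the state, without advancing time (a new reading comes with each control period).
- eyes.read_camera(name): name is "scene" or "side" or "wrist"; returns the picture (480x640x3 uint8, red, green, blue); there is no depth.
- eyes.camera_info(name): a dict with "fx", "fy", "cx", "cy" (pixels), "world_from_camera" (4x4, takes a point from camera to world coordinates). Camera axes: x right, y down, z forward; pixel columns grow to the right and rows downward; lengths in m; the calibration is good to about 2 mm. A picture is of the moment at which its call begins: read the wrist's pose just before it. camera_info takes no time and is no camera call; for the wrist camera it gives the pose at the moment of the call.
- job.sign_off(): hands the job in; it is judged then, once.
The state is a dict: "time_s": time; "joint_pos": joint angles; "qvel": joint speeds; "effort": joint torques, N m; "position": TCP position; "orientation": TCP orientation; "wrist_force": force on the tool from outside, world axes, zero at the start; "ft_torque": the same for the moment, N m; "grip_width": finger opening in m; "gripper_force": force on a finger pad.
Only numpy, scipy, OpenCV 4.12 (cv2) and the standard library are available. Lean on these libraries where they do the work, as an engineer would, in place of code of your own. Each camera call takes 0.05 s, during which the arm holds its last target. There are 200 camera calls.

## Task

The low steel reference block lies at the back of the storage tray, hemmed in by the stem anvil, the V-block and the lens case: first stand all three upright on the grey parking mat, then fetch the reference block and lay it gently on the specimen stage, centred in the ring. Only after that, stand each of the three back, centred on the pad it came from. Knock nothing over, and leave the two mounted specimens and the loupe where they are.

Things in the scene. Friction and masses are not known exactly. Their poses are not given: they have to be found in the camera images.
- ref_block: hardness reference block: a low bright steel disc, 54 mm diameter, 16 mm high, about 0.3 kg. Origin: centre of its underside, z up. At the start it lies flat in the rear middle of the tray, hemmed in by the three tall things
- stem_anvil: flat anvil standing plate down: dark steel disc 54 mm diameter, 14 mm high, with a bright steel stem 26 mm diameter rising from its centre; 95 mm high overall, about 0.5 kg. Grip it by the top of the stem. Origin: centre of its underside, z up
- v_block: V-anvil: upright square aluminium block, 42 x 42 mm, 94 mm high, about 0.4 kg. A groove along its own x axis runs across its top 16 mm (between two cheeks 8 mm thick at its +y and -y sides); solid below 78 mm. Origin: centre of its underside, z up
- lens_case: lens case: upright black round plastic can with screw lid, 48 mm diameter, 100 mm high, about 0.2 kg. Origin: centre of its underside, z up
- tray: grey storage tray, fixed, 170 (x) x 200 (y) mm. Origin: centre of its underside; floor 6 mm above the desk; rims 12 mm high, 30 mm at the +x (rear) edge. Four dark square pads, 58 mm, flush with the floor, at (x, y) in the tray's frame: reference block (35, 0) mm; the tall things, one centred on each, in any order, (-32, 0), (35, 64), (35, -64) mm
- mat: grey parking mat, fixed, 300 (x) x 170 (y) mm, 3 mm thick; origin: centre of its underside, so its top is at 3 mm. It lies to the left or the right of the tray; a mounted specimen already stands in the +y half of the mat, 55 to 65 mm from its long centre line
- stage: specimen stage with two micrometer heads (one out of its +x side, one out of its -y side), fixed, on the other side of the tray from the mat. Square dark plate 110 x 110 mm, its flat top 45 mm above the desk, a thin bright ring 66 mm in diameter at the centre of the top (a flat marking). Origin: centre of its underside, directly below the ring's centre
- mount_mat: mounted specimen on the mat: black resin puck, 30 mm diameter, 20 mm high, loose; origin: centre of its underside. To be left alone
- mount_tray: mounted specimen in a front corner of the tray: black resin puck, 30 mm diameter, 20 mm high, loose; origin: centre of its underside. To be left alone
- loupe: loupe on the desk beyond the tray: short round black magnifier, 42 mm diameter, 38 mm high, loose; origin: centre of its underside. To be left alone
Not all that is in view belongs to the job. Leave any purple look-alike of the stem_anvil alone.

How it is judged:
By the outcome, as a careful person would: the job done as asked, in the order asked, and still so for the second after the job is handed in, with the robot touching nothing.
It also fails if it takes over 144 s, if anything falls off the work surface, if the arm or the gripper's body presses on something with over 40 N, if the wrist force passes 120 N, or if a joint passes its speed limit or range.

## Working session

There is one attempt and no reset: what is moved stays moved. The work goes in short steps, Python scripts to look and compute and a shell command to move; the robot and the scene stay as the last step left them, time stands still between calls to the robot, and variables do not carry over. Pictures are saved under pics/ and viewed, at most 14 in all, crops included, and the job is handed in when it is done.

```bash
mkdir -p pics && ls && python3 - <<'E'
from workcell import readout,eyes,job
import cv2,numpy as np
np.set_printoptions(precision=4,suppress=True)
for n in ["scene","side","wrist"]:
    i=eyes.camera_info(n); print(n,i["fx"],i["fy"],i["cx"],i["cy"]); print(np.array(i["world_from_camera"]))
    cv2.imwrite(f"pics/{n}0.png",eyes.read_camera(n)[:,:,::-1])
print(readout.state())
E
```

```text
pics
scene 586.155160901022 586.155160901022 320.3503980512605 236.5740868862829
[[ 0.5688  0.6196 -0.5409  1.1114]
 [ 0.8224 -0.4172  0.3869 -0.3605]
 [ 0.0141 -0.6649 -0.7468  0.7853]
 [ 0.      0.      0.      1.    ]]
side 521.3753056453792 521.3753056453792 321.7071283448219 241.00189206513494
[[ 0.7107 -0.401   0.5781  0.0529]
 [-0.7032 -0.379   0.6016 -0.5278]
 [-0.0221 -0.834  -0.5513  0.5346]
 [ 0.      0.      0.      1.    ]]
wrist 430.05257391848943 430.05257391848943 325.5797958400487 243.59389682744953
[[ 1.      0.0009 -0.0011  0.6245]
 [ 0.0006 -0.9579 -0.2872  0.0726]
 [-0.0013  0.2872 -0.9579  0.3733]
 [ 0.      0.      0.      1.    ]]
{'time_s': 0.15, 'joint_pos': array([-0.0702,  0.5219, -0.0363,  1.5999,  0.0212,  1.0211, -0.1128]), 'qvel': array([ 0.0012, -0.0033,  0.0002, -0.0022,  0.0005, -0.001 , -0.0002]), 'effort': array([  0.0004, -92.7376,   1.9804, -37.005 ,   0.018 ,   0.0065,
        -0.    ]), 'position': array([ 0.6249, -0.    ,  0.4043]), 'orientation': array([[ 0.    ,  1.    , -0.0008],
       [ 1.    , -0.    , -0.0001],
       [-0.0001, -0.0008, -1.    ]]), 'wrist_force': array([ 0.617 , -0.3537,  0.1255]), 'ft_torque': array([-0.0032,  0.0096, -0.0082]), 'gripper_force': 0.0, 'grip_width': 0.08507270625237595}
```

View pics/scene0.png

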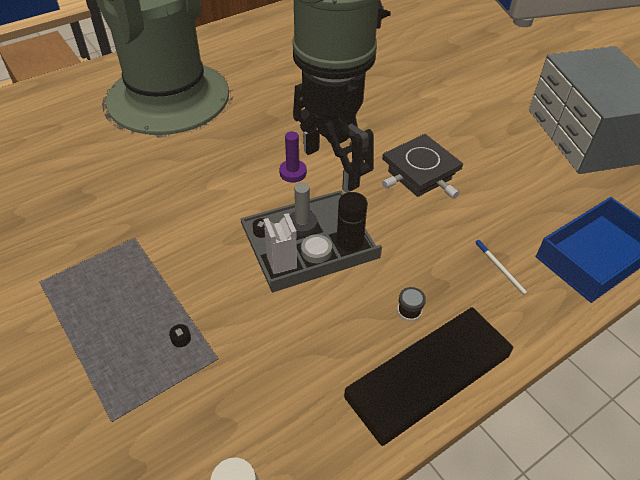

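View pics/side0.png

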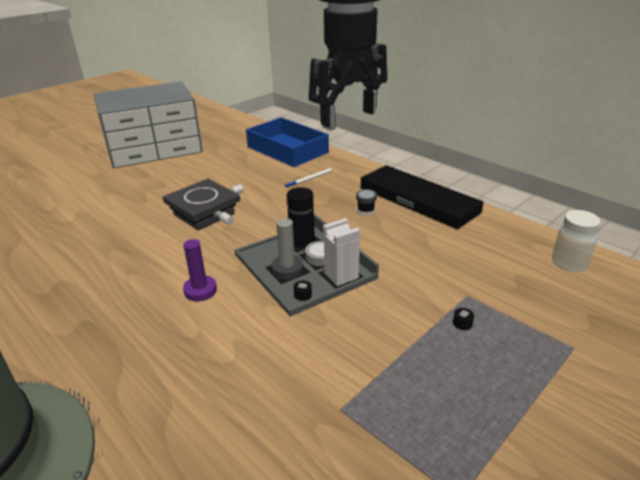

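View pics/wrist0.png

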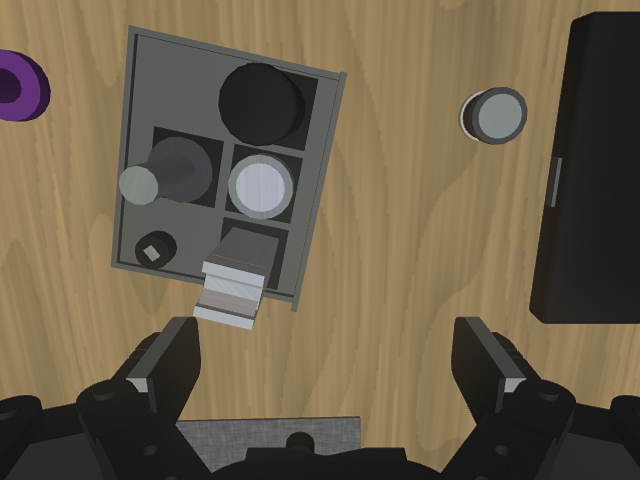

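The wrist view (image up = +y, right = +x) shows the tray turned by about -10°, with corners at (130,27), (345,73), (295,310) and (112,267). In it I see:
- the lens case lid at (258,104) on the +y rear pad
- the stem top at (139,185) on the front pad
- the ref block at (260,187)
- the V-block top at (235,293) on the -y rear pad
- the puck at (155,250) in the front -y corner

In the scene view, the mat corners are about (40,283), (136,239), (218,357) and (112,420), with its puck at (180,335). The ring is at (423,158).

```bash
cat > h.py <<'E'
import cv2,numpy as np
from workcell import readout,eyes
np.set_printoptions(precision=4,suppress=True)
def cast(n,uv,z,info=None):
    i=info or eyes.camera_info(n); T=np.array(i["world_from_camera"])
    uv=np.atleast_2d(uv).astype(float)
    d=np.c_[(uv[:,0]-i["cx"])/i["fx"],(uv[:,1]-i["cy"])/i["fy"],np.ones(len(uv))]@T[:3,:3].T
    return (T[:3,3]+d*((z-T[2,3])/d[:,2])[:,None])[:,:2]
def blob(mask,seed=None):
    m=cv2.morphologyEx(mask.astype(np.uint8),cv2.MORPH_OPEN,np.ones((3,3)))
    cs,_=cv2.findContours(m,cv2.RETR_EXTERNAL,cv2.CHAIN_APPROX_NONE)
    if seed is None: return max(cs,key=cv2.contourArea)
    cs=[c for c in cs if cv2.pointPolygonTest(c,seed,False)>=0]
    return max(cs,key=cv2.contourArea) if cs else None
def grab(n,name=None):
    i=eyes.camera_info(n); im=eyes.read_camera(n)[:,:,::-1].copy()
    if name: cv2.imwrite(f"pics/{name}.png",im)
    return im,i
E
python3 - <<'E'
from h import *
W=cv2.imread("pics/wrist0.png");S=cv2.imread("pics/scene0.png");D=cv2.imread("pics/side0.png")
def p(n,*a): print(n,*a)
p("tray front corners z12",cast("wrist",[(130,27),(112,267)],.012)); p("rear corners z30",cast("wrist",[(345,73),(295,310)],.030))
hsv=cv2.cvtColor(W,cv2.COLOR_BGR2HSV)
for nm,px in dict(refc=(260,187),stem=(139,185),vtop=(232,290),lid=(258,104),anv=(200,160),pad=(170,140),floor=(180,80),loupe=(500,115)).items(): p(nm,W[px[1],px[0]],hsv[px[1],px[0]])
c=blob((W.min(2)>150),(260,187)); 
if c is not None: e=cv2.fitEllipse(c); p("ref",e,cast("wrist",e[0],.022))
p("stem",cast("wrist",(139,185),.101),"anvilplate",cast("wrist",(182,168),.02),"lid",cast("wrist",(258,104),.106))
p("V top corners z.1",cast("wrist",[(203,263),(264,274),(253,328),(194,315)],.100))
p("puck tray",cast("wrist",(153,252),.026))
for n,im in (("scene",S),("side",D)):
    h=cv2.cvtColor(im,cv2.COLOR_BGR2HSV); c=blob((h[...,0]>130)&(h[...,0]<160)&(h[...,1]>120)); p("purple base",n,cv2.boundingRect(c))
p("mat",cast("scene",[(40,283),(136,239),(218,357),(112,420)],.003)); p("puckmat",cast("scene",(180,332),.02))
p("mat side",cast("side",[(342,410),(472,297),(573,349)],.003),cast("side",(463,314),.02))
p("ring scene/side",cast("scene",(423,158),.045),cast("side",(201,195),.045))
p("stage corners",cast("scene",[(384,157),(424,134),(462,164),(422,186)],.045))
p("purple scene/side",cast("scene",(293,172),.014),cast("side",(199,288),.014))
p("loupe",cast("scene",(411,296),.038))
E
```

```text
tray front corners z12 [[ 0.475   0.1365]
 [ 0.4336 -0.0577]]
rear corners z30 [[ 0.6386  0.1023]
 [ 0.5975 -0.091 ]]
refc [185 174 169] [111  22 185]
stem [127 134 127] [ 60  13 134]
vtop [179 174 170] [107  13 179]
lid [36 36 35] [90  7 36]
anv [70 68 66] [105  15  70]
pad [70 68 65] [102  18  70]
floor [89 93 90] [53 11 93]
loupe [136 136 130] [ 90  11 136]
ref ((259.8076171875, 187.00686645507812), (46.12370300292969, 48.41740417480469), 129.35626220703125) [[0.5702 0.0157]]
stem [[0.5057 0.0297]] anvilplate [[0.5071 0.0309]] lid [[0.5843 0.0786]]
V top corners z.1 [[ 0.5418 -0.0231]
 [ 0.5825 -0.0309]
 [ 0.5731 -0.0716]
 [ 0.5324 -0.0615]]
puck tray [[ 0.4778 -0.0391]]
purple base scene (280, 162, 26, 20)
purple base side (184, 240, 32, 60)
mat [[ 0.3702 -0.3989]
 [ 0.3672 -0.2293]
 [ 0.6584 -0.2214]
 [ 0.6638 -0.3899]]
puckmat [[ 0.5977 -0.2517]]
mat side [[ 0.3604 -0.2362]
 [ 0.6605 -0.2337]
 [ 0.6588 -0.3946]] [[ 0.5983 -0.2546]]
ring scene/side [[0.519  0.3024]] [[0.5179 0.2986]]
stage corners [[0.4748 0.2416]
 [0.4645 0.353 ]
 [0.5737 0.353 ]
 [0.5772 0.2488]]
purple scene/side [[0.3842 0.0907]] [[0.3668 0.0862]]
loupe [[0.7524 0.0736]]
```

```bash
python3 -m creep '[-1.7,-1.2,0,-0.07,1, -1.7,-1.2,0,-0.07,1, -1.7,-1.2,0,-0.07,1, -1.7,-1.1,0,0,1, 0,0,-2,0,1, 0,0,0,0,1, 0,0,0,0,1]'; python3 - <<'E'
from h import *
s=readout.state(); print(s["position"],s["orientation"])
im,i=grab("wrist","w1")
print(np.array(i["world_from_camera"]))
E
```

```text
time_s: 0.73
position: [0.557, -0.0468, 0.3844]
orientation: [[0.208, 0.978, -0.001], [0.978, -0.208, 0.0], [-0.0, -0.001, -1.0]]
wrist_force: [-0.3, -0.9, 0.7]
grip_width: 0.0854
gripper_force: 0.0
[ 0.557  -0.0468  0.3844] [[ 0.2082  0.9781 -0.0015]
 [ 0.9781 -0.2082  0.0002]
 [-0.0001 -0.0015 -1.    ]]
[[ 0.9782 -0.1984 -0.0613  0.5719]
 [-0.2077 -0.9371 -0.2807  0.0242]
 [-0.0017  0.2873 -0.9578  0.3534]
 [ 0.      0.      0.      1.    ]]
```

View pics/w1.png

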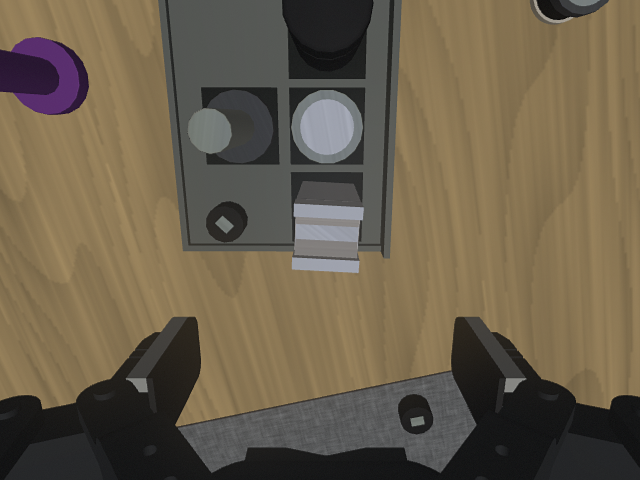

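The tray is now square in the wrist view. The V-block top spans columns 292–363, between the fingers at columns 198 and 455, so the grasp is lined up. Next I descend and close.

```bash
python3 -m creep '[0,0,-2.4,0,1, 0,0,-2.4,0,1, 0,0,-2.4,0,1, 0,0,-2.4,0,1, 0,0,-2.4,0,1, 0,0,-2.4,0,1, 0,0,-2.4,0,1, 0,0,0,0,1]' && python3 -m creep '[0,0,0,0,-1, 0,0,0,0,-1, 0,0,0,0,-1, 0,0,0,0,-1, 0,0,0,0,-1, 0,0,0,0,-1, 0,0,0,0,-1, 0,0,0,0,-1, 0,0,0,0,-1, 0,0,0,0,-1]'
```

```text
time_s: 1.45
position: [0.5565, -0.0464, 0.2134]
orientation: [[0.208, 0.978, -0.005], [0.978, -0.208, 0.0], [-0.001, -0.005, -1.0]]
wrist_force: [-1.6, 1.1, -0.2]
grip_width: 0.0854
gripper_force: 0.0
time_s: 2.28
position: [0.5575, -0.047, 0.2184]
orientation: [[0.209, 0.978, 0.002], [0.978, -0.209, 0.0], [0.0, 0.002, -1.0]]
wrist_force: [-3.3, -1.0, 11.8]
grip_width: 0.0423
gripper_force: 58.3
```

```bash
python3 -m creep '[0,0,1,0,-1, 0,0,2,0,-1, 0,0,2,0,-1, 0,0,2,0,-1, 0,0,2,0,-1, 0,0,1,0,-1, 0,0,0,0,-1]' && python3 -m creep '[0.3,-1.3,0,0,-1, 0.6,-2.7,0,0,-1, 0.6,-2.9,0,0,-1, 0.6,-2.9,0,0,-1, 0.6,-2.9,0,0,-1, 0.6,-2.9,0,0,-1, 0.6,-2.9,0,0,-1, 0.6,-2.9,0,0,-1, 0.6,-2.9,0,0,-1, 0.6,-2.8,0,0,-1]' && python3 -m creep '[0.4,-1.4,0,0,-1, 0.2,-0.8,0,0,-1, 0,0,0,0,-1, 0,0,0,0,-1, 0,0,0,0,-1]'; python3 - <<'E'
from h import *
grab("side","s1")
E
```

```text
time_s: 2.87
position: [0.5574, -0.0471, 0.3194]
orientation: [[0.209, 0.978, 0.004], [0.978, -0.209, 0.0], [0.001, 0.004, -1.0]]
wrist_force: [0.6, -0.7, -4.6]
grip_width: 0.0418
gripper_force: 61.0
time_s: 3.7
position: [0.6136, -0.32, 0.3151]
orientation: [[0.209, 0.978, -0.002], [0.978, -0.209, 0.001], [0.0, -0.002, -1.0]]
wrist_force: [1.2, -0.4, -4.6]
grip_width: 0.0414
gripper_force: 60.9
time_s: 4.12
position: [0.6201, -0.3386, 0.3161]
orientation: [[0.207, 0.978, -0.001], [0.978, -0.207, 0.001], [0.001, -0.001, -1.0]]
wrist_force: [0.5, 0.6, -4.6]
grip_width: 0.0421
gripper_force: 60.9
```

View pics/s1.png

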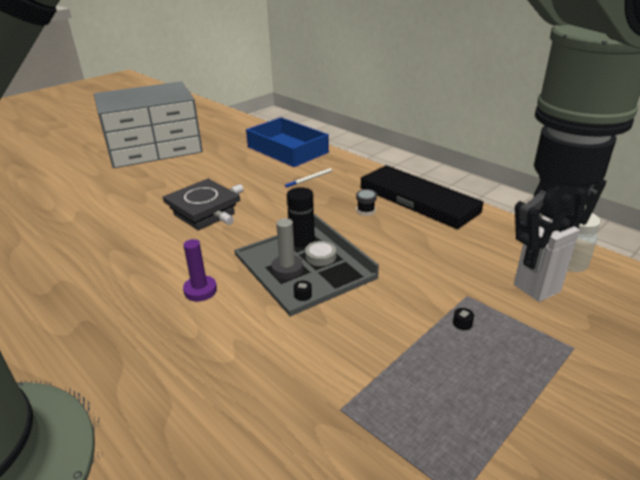

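The V-block hangs upright in the gripper, above the mat's far right corner near (545,265). The pads and the tray look undisturbed. Now I lower it, slowing near the mat.

```bash
python3 -m creep '[0,0,-1.5,0,-1, 0,0,-2,0,-1, 0,0,-2,0,-1, 0,0,-2,0,-1, 0,0,-1,0,-1, 0,0,-0.6,0,-1, 0,0,-0.3,0,-1, 0,0,0,0,-1, 0,0,0,0,-1]' && python3 -m creep '[0,0,-0.2,0,-1, 0,0,-0.1,0,-1, 0,0,-0.1,0,-1, 0,0,-0.1,0,-1, 0,0,0,0,-1]'
```

```text
time_s: 4.92
position: [0.6203, -0.3401, 0.2237]
orientation: [[0.208, 0.978, 0.001], [0.978, -0.208, -0.001], [-0.0, 0.001, -1.0]]
wrist_force: [-0.0, -0.1, -4.3]
grip_width: 0.0418
gripper_force: 60.9
time_s: 5.33
position: [0.62, -0.34, 0.2176]
orientation: [[0.209, 0.978, -0.0], [0.978, -0.209, 0.0], [0.0, -0.0, -1.0]]
wrist_force: [-0.4, -0.3, -5.7]
grip_width: 0.0416
gripper_force: 60.9
```

```bash
python3 -m creep '[0,0,-0.1,0,-1, 0,0,-0.1,0,-1, 0,0,0,0,-1, 0,0,0,0,-1]'
```

```text
time_s: 5.67
position: [0.62, -0.34, 0.2157]
orientation: [[0.208, 0.978, -0.0], [0.978, -0.208, 0.0], [0.0, -0.0, -1.0]]
wrist_force: [0.6, 0.3, -4.9]
grip_width: 0.0413
gripper_force: 61.0
```

```bash
python3 -m creep '[0,0,-0.1,0,-1, 0,0,0,0,-1, 0,0,0,0,-1]' | grep -E "posi|wrist"; python3 -m creep '[0,0,-0.1,0,-1, 0,0,0,0,-1, 0,0,0,0,-1]'| grep -E "posi|wrist"
```

```text
position: [0.62, -0.3401, 0.2155]
wrist_force: [-4.6, 1.8, 8.6]
position: [0.62, -0.3401, 0.2155]
wrist_force: [-9.8, 5.4, 20.8]
```

```bash
python3 -m creep '[0,0,0.1,0,-1, 0,0,0,0,1, 0,0,0,0,1, 0,0,0,0,1, 0,0,0,0,1, 0,0,0,0,1, 0,0,0,0,1, 0,0,0,0,1]' && python3 -m creep '[0,0,1,0,1, 0,0,2,0,1, 0,0,3,0,1, 0,0,3,0,1, 0,0,3,0,1, 0,0,3,0,1, 0,0,2,0,1, 0,0,0,0,1, 0,0,0,0,1]'; python3 - <<'E'
from h import *
grab("side","s2"); s=readout.state()["position"]; print((np.array([.5055,.0295])-s[:2])*100)
E
```

```text
time_s: 6.83
position: [0.62, -0.34, 0.2147]
orientation: [[0.209, 0.978, -0.0], [0.978, -0.209, 0.0], [0.0, -0.0, -1.0]]
wrist_force: [0.4, 0.5, -0.2]
grip_width: 0.0856
gripper_force: 0.0
time_s: 7.58
position: [0.62, -0.3401, 0.3866]
orientation: [[0.209, 0.978, 0.002], [0.978, -0.209, -0.001], [-0.001, 0.003, -1.0]]
wrist_force: [0.2, -0.8, -0.9]
grip_width: 0.0856
gripper_force: 0.0
[-11.4344  36.9433]
```

View pics/s2.png

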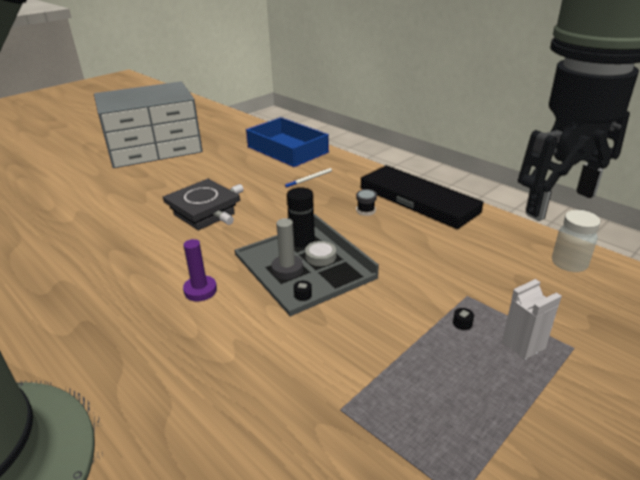

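The V-block stands upright on the mat at (530,320), clear of the puck at (463,318). Now the stem anvil.

```bash
python3 -m creep '[-0.5,1.6,0,0,1, -1,3.2,0,0,1, -1,3.2,0,0,1, -1,3.2,0,0,1, -1,3.2,0,0,1, -1,3.2,0,0,1, -1,3.2,0,0,1, -1,3.2,0,0,1, -1,3.2,0,0,1, -1,3.2,0,0,1]' >/dev/null && python3 -m creep '[-1,3.2,0,0,1, -0.6,2.1,0,0,1, -0.3,1.2,0,0,1, 0,0,0,0,1, 0,0,0,0,1, 0,0,0,0,1]'; python3 - <<'E'
from h import *
im,i=grab("wrist","w2"); s=readout.state()["position"]; print((np.array([.5055,.0295])-s[:2])*100)
E
```

```text
time_s: 8.97
position: [0.506, 0.0282, 0.3843]
orientation: [[0.209, 0.978, -0.001], [0.978, -0.209, -0.0], [-0.001, -0.001, -1.0]]
wrist_force: [-0.2, -1.6, -0.6]
grip_width: 0.0854
gripper_force: 0.0
[-0.0611  0.1514]
```

View pics/w2.png

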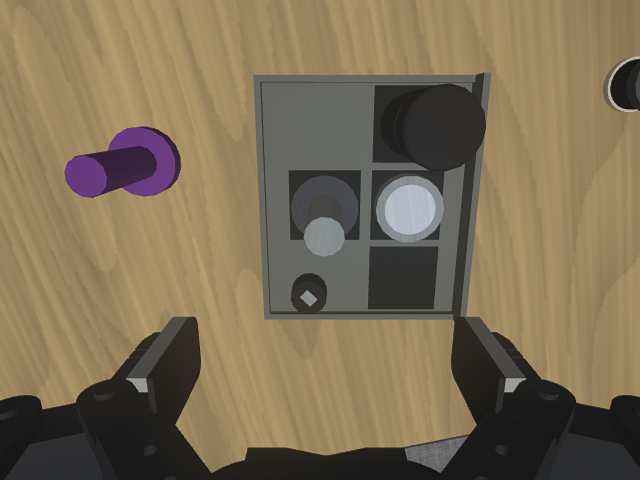

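The stem top at (324,236) is centred between the fingers (mid-column 326). The V-block's empty pad spans (371,247) to (434,309).

```bash
python3 - <<'E'
from h import *
im=cv2.imread("pics/w2.png"); g=cv2.medianBlur(im.max(2),5)
c=blob((g<62)&(g>25),(405,275)); r=cv2.minAreaRect(c); print(r); b=cv2.boxPoints(r); q=cast("wrist",b,.006); print(q,q.mean(0))
q=cast("wrist",[(371,247),(439,247),(434,309),(368,306)],.006);print(q.mean(0),cast("wrist",[(324,236)],.101))
E
python3 -m creep '[0,0.1,-2,0,1, 0,0,-2.5,0,1, 0,0,-2.5,0,1, 0,0,-2.5,0,1, 0,0,-2.5,0,1, 0,0,-2,0,1, 0,0,-0.8,0,1, 0,0,0,0,1]' && python3 -m creep '[0,0,0,0,-1, 0,0,0,0,-1, 0,0,0,0,-1, 0,0,0,0,-1, 0,0,0,0,-1, 0,0,0,0,-1, 0,0,0,0,-1, 0,0,0,0,-1, 0,0,0,0,-1, 0,0,0,0,-1]'
```

```text
((402.4999694824219, 277.5), (68.99998474121094, 60.99999237060547), -0.0)
[[ 0.5232 -0.0689]
 [ 0.5334 -0.0135]
 [ 0.5905 -0.0257]
 [ 0.5828 -0.0817]] [ 0.5575 -0.0474]
[ 0.5579 -0.0473] [[0.5051 0.0298]]
time_s: 9.68
position: [0.5056, 0.0292, 0.2351]
orientation: [[0.209, 0.978, -0.003], [0.978, -0.209, -0.001], [-0.001, -0.003, -1.0]]
wrist_force: [-0.3, 0.1, 0.3]
grip_width: 0.0856
gripper_force: 0.0
time_s: 10.52
position: [0.5061, 0.03, 0.2374]
orientation: [[0.208, 0.978, 0.001], [0.978, -0.208, 0.0], [0.0, 0.001, -1.0]]
wrist_force: [-2.0, 0.4, 10.3]
grip_width: 0.0246
gripper_force: 58.2
```

```bash
python3 -m creep '[0,0,1,0,-1, 0,0,2,0,-1, 0,0,2,0,-1, 0,0,2,0,-1, 0,0,2,0,-1, 0,0,1,0,-1, 0,0,0,0,-1]' && python3 -m creep '[-0.3,-1.4,0,0,-1, -0.7,-2.8,0,0,-1, -0.7,-2.8,0,0,-1, -0.7,-2.8,0,0,-1, -0.7,-2.8,0,0,-1, -0.7,-2.8,0,0,-1, -0.7,-2.8,0,0,-1, -0.7,-2.8,0,0,-1, -0.7,-2.8,0,0,-1, -0.7,-2.8,0,0,-1]' >/dev/null && python3 -m creep '[-0.7,-2.8,0,0,-1, -0.7,-2.8,0,0,-1, -0.7,-2.8,0,0,-1, -0.4,-1.4,0,0,-1, -0.3,-0.6,0,0,-1, 0,0,0,0,-1, 0,0,0,0,-1]' && python3 -m creep '[0,0,-1.5,0,-1, 0,0,-2,0,-1, 0,0,-2,0,-1, 0,0,-2,0,-1, 0,0,-1,0,-1, 0,0,-0.6,0,-1, 0,0,-0.3,0,-1, 0,0,0,0,-1, 0,0,0,0,-1]'
```

```text
time_s: 11.1
position: [0.5063, 0.0299, 0.3388]
orientation: [[0.209, 0.978, 0.003], [0.978, -0.209, 0.0], [0.001, 0.003, -1.0]]
wrist_force: [0.5, 0.3, -4.2]
grip_width: 0.0248
gripper_force: 59.8
time_s: 12.52
position: [0.412, -0.3393, 0.3359]
orientation: [[0.208, 0.978, -0.001], [0.978, -0.208, 0.001], [0.001, -0.001, -1.0]]
wrist_force: [-0.3, 0.2, -4.5]
grip_width: 0.0245
gripper_force: 59.8
time_s: 13.27
position: [0.4123, -0.34, 0.2434]
orientation: [[0.208, 0.978, 0.001], [0.978, -0.208, -0.0], [-0.0, 0.001, -1.0]]
wrist_force: [0.4, -0.7, -3.7]
grip_width: 0.0252
gripper_force: 59.7
```

```bash
python3 -m creep '[0,0,-0.3,0,-1, 0,0,-0.2,0,-1, 0,0,-0.2,0,-1, 0,0,-0.1,0,-1, 0,0,0,0,-1, 0,0,0,0,-1]' | grep -E "posi|wrist"; python3 -m creep '[0,0,-0.1,0,-1, 0,0,0,0,-1, 0,0,0,0,-1]' | grep -E "posi|wrist";python3 -m creep '[0,0,-0.1,0,-1, 0,0,0,0,-1, 0,0,0,0,-1]' | grep -E "posi|wrist"
```

```text
position: [0.412, -0.34, 0.2347]
wrist_force: [-0.9, -0.1, -3.3]
position: [0.412, -0.3402, 0.2344]
wrist_force: [-4.1, 2.9, 11.8]
position: [0.4119, -0.3402, 0.2343]
wrist_force: [-8.3, 7.1, 33.7]
```

```bash
python3 -m creep '[0,0,0.1,0,-1, 0,0,0.1,0,1, 0,0,0,0,1, 0,0,0,0,1, 0,0,0,0,1, 0,0,0,0,1, 0,0,0,0,1, 0,0,0,0,1]' | grep -E "posi|wrist"; python3 -m creep '[0,0,1,0,1, 0,0,2,0,1, 0,0,3,0,1, 0,0,3,0,1, 0,0,3,0,1, 0,0,2,0,1, 0,0,1,0,1, 0,0,0,0,1]'| grep posi;  python3 -m creep '[0.6,1.5,0,0,1, 1.2,3,0,0,1, 1.2,3,0,0,1, 1.2,3,0,0,1, 1.2,3,0,0,1, 1.2,3,0,0,1, 1.2,3,0,0,1, 1.2,3,0,0,1, 1.2,3,0,0,1, 1.2,3,0,0,1]' >/dev/null;  python3 -m creep '[1.2,3,0,0,1, 1.2,3,0,0,1, 1.2,3,0,0,1, 1.2,3,0,0,1, 0.8,1.5,0,0,1, 0.2,0,0,0,1, 0,0,0,0,1, 0,0,0,0,1]'; python3 - <<'E'
from h import *
im,i=grab("wrist","w3"); s=readout.state()["position"]; print((np.array([.584,.0783])-s[:2])*100)
E
```

```text
position: [0.412, -0.34, 0.2346]
wrist_force: [0.3, -0.1, -0.0]
position: [0.4122, -0.3402, 0.3872]
time_s: 17.1
position: [0.5837, 0.0792, 0.3838]
orientation: [[0.209, 0.978, -0.002], [0.978, -0.209, -0.001], [-0.001, -0.001, -1.0]]
wrist_force: [-0.3, 0.4, 0.2]
grip_width: 0.0855
gripper_force: 0.0
[ 0.0352 -0.0578]
```

View pics/w3.png

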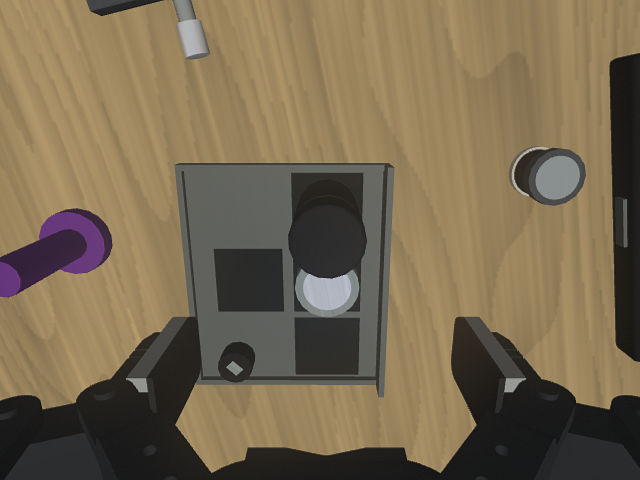

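The front pad is now empty at (215,250)–(284,311), and the case lid at (327,237) is centred between the fingers. Now I grasp the case.

```bash
python3 - <<'E'
from h import *
im=cv2.imread("pics/w3.png"); g=cv2.medianBlur(im.max(2),5)
print(cast("wrist",[(215,250),(281,249),(284,311),(217,311)],.006).mean(0))
c=blob((g<62)&(g>25),(250,280)); 
if c is not None: q=cv2.minAreaRect(c); print(q,cast("wrist",cv2.boxPoints(q),.006).mean(0))
print(cast("wrist",(327,237),.106))
E
python3 -m creep '[0,-0.1,-2,0,1, 0,0,-2.5,0,1, 0,0,-2.5,0,1, 0,0,-2.5,0,1, 0,0,-2.5,0,1, 0,0,-2.5,0,1, 0,0,-1.4,0,1, 0,0,-0.5,0,1, 0,0,0,0,1]' && python3 -m creep '[0,0,0,0,-1, 0,0,0,0,-1, 0,0,0,0,-1, 0,0,0,0,-1, 0,0,0,0,-1, 0,0,0,0,-1, 0,0,0,0,-1, 0,0,0,0,-1, 0,0,0,0,-1, 0,0,0,0,-1]'
```

```text
[0.5047 0.0286]
((248.5, 279.5), (68.99998474121094, 60.99999237060547), -0.0) [0.5042 0.0294]
[[0.5845 0.0811]]
time_s: 17.9
position: [0.5836, 0.0781, 0.2198]
orientation: [[0.21, 0.978, -0.002], [0.978, -0.21, -0.001], [-0.001, -0.002, -1.0]]
wrist_force: [0.4, 0.4, 0.2]
grip_width: 0.0855
gripper_force: 0.0
time_s: 18.73
position: [0.5842, 0.0789, 0.222]
orientation: [[0.209, 0.978, 0.001], [0.978, -0.209, 0.0], [0.0, 0.001, -1.0]]
wrist_force: [-3.7, -1.1, 11.3]
grip_width: 0.0468
gripper_force: 52.5
```

```bash
python3 -m creep '[0,0,1,0,-1, 0,0,2,0,-1, 0,0,2,0,-1, 0,0,2,0,-1, 0,0,2,0,-1, 0,0,2,0,-1, 0,0,1,0,-1, 0,0,0,0,-1]'|grep -E "posi|grip" && python3 -m creep '[-0.3,-1.5,0,0,-1, -0.5,-3,0,0,-1, -0.5,-3,0,0,-1, -0.5,-3,0,0,-1, -0.5,-3,0,0,-1, -0.5,-3,0,0,-1, -0.5,-3,0,0,-1, -0.5,-3,0,0,-1, -0.5,-3,0,0,-1, -0.5,-3,0,0,-1]' >/dev/null && python3 -m creep '[-0.5,-3,0,0,-1, -0.5,-3,0,0,-1, -0.5,-3,0,0,-1, -0.4,-3,0,0,-1, -0.2,-1.5,0,0,-1, 0,0,0,0,-1, 0,0,0,0,-1]' && python3 -m creep '[0,0,-1.5,0,-1, 0,0,-2,0,-1, 0,0,-2,0,-1, 0,0,-2,0,-1, 0,0,-2,0,-1, 0,0,-1,0,-1, 0,0,-0.6,0,-1, 0,0,-0.3,0,-1, 0,0,0,0,-1, 0,0,0,0,-1]'
```

```text
position: [0.5844, 0.079, 0.3434]
grip_width: 0.0471
gripper_force: 54.1
time_s: 20.82
position: [0.5144, -0.3415, 0.3395]
orientation: [[0.21, 0.978, -0.001], [0.978, -0.21, 0.001], [0.001, -0.002, -1.0]]
wrist_force: [0.2, 1.4, -2.2]
grip_width: 0.0468
gripper_force: 54.2
time_s: 21.65
position: [0.5153, -0.341, 0.2275]
orientation: [[0.208, 0.978, 0.001], [0.978, -0.208, -0.0], [-0.0, 0.001, -1.0]]
wrist_force: [0.3, -0.3, -1.5]
grip_width: 0.0468
gripper_force: 54.2
```

Contact is expected near z = 0.219.

```bash
python3 -m creep '[0,0,-0.3,0,-1, 0,0,-0.2,0,-1, 0,0,-0.1,0,-1, 0,0,-0.1,0,-1, 0,0,0,0,-1, 0,0,0,0,-1]' | grep -E "posi|wrist"; python3 -m creep '[0,0,-0.1,0,-1, 0,0,0,0,-1, 0,0,0,0,-1]' | grep -E "posi|wrist";python3 -m creep '[0,0,-0.1,0,-1, 0,0,0,0,-1, 0,0,0,0,-1]' | grep -E "posi|wrist"
```

```text
position: [0.515, -0.3411, 0.2197]
wrist_force: [0.4, 0.4, -0.9]
position: [0.515, -0.3411, 0.2191]
wrist_force: [-2.0, -0.0, 4.3]
position: [0.515, -0.3412, 0.219]
wrist_force: [-6.6, 3.9, 21.4]
```

```bash
python3 -m creep '[0,0,0.1,0,-1, 0,0,0.1,0,1, 0,0,0,0,1, 0,0,0,0,1, 0,0,0,0,1, 0,0,0,0,1, 0,0,0,0,1, 0,0,0,0,1]' | grep -E "posi|wrist"; python3 -m creep '[0,0,1,0,1, 0,0,2,0,1, 0,0,3,0,1, 0,0,3,0,1, 0,0,3,0,1, 0,0,3,0,1, 0,0,2,0,1, 0,0,0,0,1]'| grep posi;  python3 -m creep '[0.2,1.5,0,0.11,1, 0.5,3,0,0.11,1, 0.5,3,0,0.11,1, 0.5,3,0,0.11,1, 0.5,3,0,0.11,1, 0.5,3,0,0.11,1, 0.5,3,0,0.11,1, 0.5,3,0,0.11,1, 0.5,3,0,0.11,1, 0.5,3,0,0.11,1]' >/dev/null;  python3 -m creep '[0.5,3,0,0.11,1, 0.3,3,0,0.11,1, 0,1.2,0,0.11,1, 0,0,0,0.11,1, 0,0,0,0.03,1, 0,0,0,0,1, 0,0,0,0,1, 0,0,0,0,1]'; python3 - <<'E'
from h import *
im,i=grab("wrist","w4"); s=readout.state(); print((np.array([.5704,.0155])-s["position"][:2])*100,s["joint_pos"])
c=blob(im.min(2)>150)
e=cv2.fitEllipse(c); print(e,cast("wrist",e[0],.022,i))
E
```

```text
position: [0.515, -0.341, 0.2196]
wrist_force: [0.3, 0.2, -0.5]
position: [0.5154, -0.3414, 0.395]
time_s: 25.48
position: [0.5699, 0.0157, 0.3899]
orientation: [[-0.977, 0.211, 0.0], [0.211, 0.977, -0.0], [-0.0, -0.0, -1.0]]
wrist_force: [-0.3, 0.8, -0.1]
grip_width: 0.0858
gripper_force: 0.0
[ 0.0461 -0.0299] [ 0.22    0.4871 -0.4888  1.7456  0.2689  0.9756  0.9857]
((326.1850280761719, 210.63731384277344), (47.88407897949219, 49.25232696533203), 84.49806213378906) [[0.57   0.0156]]
```

View pics/w4.png

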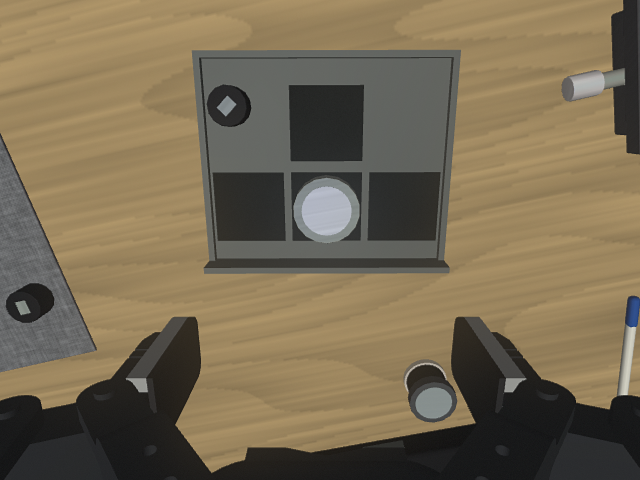

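The ref block top ellipse is at (326,211) and casts to (0.570, 0.0156). It is centred between the fingers, which now close along the tray's y axis. Descending slowly.

```bash
python3 - <<'E'
from h import *
for nm,b in dict(front=[(289,85),(363,85),(363,160),(291,161)],left=[(215,172),(285,172),(285,240),(218,241)],right=[(369,172),(440,172),(438,240),(369,240)]).items(): print(nm,cast("wrist",b,.006).mean(0))
E
python3 -m creep '[0,0,-2,0,1, 0,0,-3,0,1, 0,0,-3,0,1, 0,0,-3,0,1, 0,0,-3,0,1, 0,0,-2.5,0,1, 0,0,-1.5,0,1, 0,0,-1,0,1, 0,0,-0.5,0,1, 0,0,0,0,1]' && python3 -m creep '[0,0,-0.5,0,1, 0,0,-0.5,0,1, 0,0,-0.3,0,1, 0,0,-0.2,0,1, 0,0,0,0,1, 0,0,0,0,1, 0,0,0,0,1]'
```

```text
front [0.5049 0.0299]
left [ 0.5572 -0.0461]
right [0.5838 0.0791]
time_s: 26.37
position: [0.57, 0.016, 0.1943]
orientation: [[-0.978, 0.21, -0.001], [0.21, 0.978, -0.0], [0.001, -0.0, -1.0]]
wrist_force: [-0.1, 0.4, 0.8]
grip_width: 0.0858
gripper_force: 0.0
time_s: 26.95
position: [0.5701, 0.016, 0.1799]
orientation: [[-0.978, 0.209, 0.0], [0.209, 0.978, 0.0], [-0.0, 0.0, -1.0]]
wrist_force: [1.5, 0.2, -0.1]
grip_width: 0.0855
gripper_force: 0.0
```

```bash
python3 -m creep '[0,0,-0.2,0,1, 0,0,0,0,1, 0,0,0,0,-1, 0,0,0,0,-1, 0,0,0,0,-1, 0,0,0,0,-1, 0,0,0,0,-1, 0,0,0,0,-1, 0,0,0,0,-1, 0,0,0,0,-1]' && python3 -m creep '[0,0,0.3,0,-1, 0,0,0.5,0,-1, 0,0,1,0,-1, 0,0,1,0,-1, 0,0,0,0,-1, 0,0,0,0,-1]'
```

```text
time_s: 27.78
position: [0.57, 0.016, 0.1782]
orientation: [[-0.978, 0.209, 0.0], [0.209, 0.978, -0.0], [-0.0, -0.0, -1.0]]
wrist_force: [-3.0, 0.6, 10.4]
grip_width: 0.0509
gripper_force: 60.7
time_s: 28.28
position: [0.5702, 0.0159, 0.2066]
orientation: [[-0.978, 0.21, 0.001], [0.21, 0.978, 0.0], [-0.001, 0.0, -1.0]]
wrist_force: [0.1, -0.1, -4.5]
grip_width: 0.0507
gripper_force: 63.1
```

```bash
python3 -m creep '[0,0,2,0,-1, 0,0,3,0,-1, 0,0,3,0,-1, 0,0,3,0,-1, 0,0,1,0,-1, 0,0,0,0,-1]'|grep -E "posi|grip" && python3 -m creep '[0,1.4,0,0,-1, 0,2.8,0,0,-1, 0,2.8,0,0,-1, 0,2.8,0,0,-1, 0,2.8,0,0,-1, 0,2.8,0,0,-1, 0,1.6,0,0,-1, 0,0,0,0,-1, 0,0,0,0,-1, 0,0,0,0,-1]' |grep -E "posi|grip"; python3 - <<'E'
from h import *
im,i=grab("wrist","w5"); print(np.array(i["world_from_camera"]))
E
```

```text
position: [0.5705, 0.0159, 0.3277]
grip_width: 0.0509
gripper_force: 64.0
position: [0.5697, 0.1855, 0.3241]
grip_width: 0.0509
gripper_force: 63.9
[[ 0.2088  0.9375  0.2782  0.4979]
 [ 0.978  -0.1996 -0.0613  0.2003]
 [-0.002   0.2849 -0.9585  0.2933]
 [ 0.      0.      0.      1.    ]]
```

View pics/w5.png

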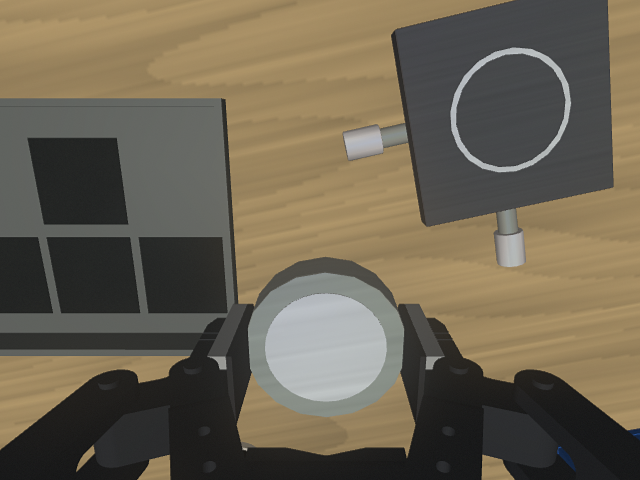

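The block is held level: its bright top is at (326,347), central between the fingers. The stage ring is at about (511,110). Now I fit both ellipses.

```bash
python3 - <<'E'
from h import *
im=cv2.imread("pics/w5.png"); i=eyes.camera_info("wrist"); g=im.min(2)
R=g.copy(); R[:40]=0; R[185:]=0; R[:,:440]=0; R[:,590:]=0
e=cv2.fitEllipse(blob(R>150)); print(e); ring=cast("wrist",e[0],.045,i)[0]
p=readout.state()["position"]
b=cv2.fitEllipse(blob(g>185,(326,347))) if blob(g>185,(326,347)) is not None else None; print(b)
blk=cast("wrist",b[0],p[2]-.156,i)[0]
print("ring",ring,"blk",blk,"tcp",p,"shift cm",(ring-blk)*100,(ring-p[:2])*100)
S=cv2.imread("pics/scene0.png");D=cv2.imread("pics/side0.png")
for n,I,s,w in (("scene",S,(423,158),24),("side",D,(201,195),24)):
    m=I.min(2).copy();k=np.zeros_like(m);cv2.circle(k,s,w,255,-1);m[k==0]=0
    for t in (90,110,130):
        c=blob(cv2.morphologyEx((m>t).astype(np.uint8),cv2.MORPH_CLOSE,np.ones((3,3))))
        ee=cv2.fitEllipse(c);print(n,t,ee,cast(n,ee[0],.045))
E
```

```text
((510.1289367675781, 109.45482635498047), (112.87689208984375, 128.53408813476562), 36.8117561340332)
NoneTraceback (most recent call last):
  File "<stdin>", line 7, in <module>
TypeError: 'NoneType' object is not subscriptable
```

```bash
python3 - <<'E'
from h import *
im=cv2.imread("pics/w5.png"); i=eyes.camera_info("wrist"); g=im.min(2)
R=g.copy(); R[:40]=0; R[185:]=0; R[:,:440]=0; R[:,590:]=0
e=cv2.fitEllipse(blob(R>150)); ring=cast("wrist",e[0],.045,i)[0]
p=readout.state()["position"]; print(im[347,326],im[347,255],im[410,326],im[270,326])
for t in (150,165,175):
    c=blob(g>t,(326,347))
    if c is None: continue
    b=cv2.fitEllipse(c); blk=cast("wrist",b[0],p[2]-.156,i)[0]; print(t,b,blk)
print("ring",ring,"tcp",p,(ring-p[:2])*100)
S=cv2.imread("pics/scene0.png");D=cv2.imread("pics/side0.png")
for n,I,s,w in (("scene",S,(423,158),22),("side",D,(201,195),22)):
    m=I.min(2).copy();k=np.zeros_like(m);cv2.circle(k,s,w,255,-1);m[k==0]=0
    ys,xs=np.nonzero(m>100); ee=cv2.fitEllipse(np.c_[xs,ys].astype(np.float32));print(n,ee,cast(n,ee[0],.045))
E
```

```text
[186 184 179] [136 141 134] [133 141 134] [71 77 78]
150 ((325.40789794921875, 347.149658203125), (107.21669006347656, 121.13858032226562), 90.09555053710938) [0.5691 0.1845]
165 ((325.3502197265625, 347.0785827636719), (106.6116943359375, 120.4239501953125), 90.25801086425781) [0.569  0.1845]
175 ((325.3542785644531, 347.0053405761719), (106.48030853271484, 120.04389953613281), 89.88423156738281) [0.569  0.1845]
ring [0.5162 0.2998] tcp [0.5699 0.1852 0.3245] [-5.368  11.4633]
scene ((422.44158935546875, 157.7992401123047), (21.255725860595703, 32.782005310058594), 98.313720703125) [[0.5179 0.3019]]
side ((199.5640411376953, 189.58399963378906), (28.625415802001953, 32.69164276123047), 84.76598358154297) [[0.529  0.3203]]
```

```bash
python3 -m creep '[-0.6,1.3,0,0,-1, -1.1,2.4,0,0,-1, -1.1,2.4,0,0,-1, -1.1,2.4,0,0,-1, -0.9,1.8,0,0,-1, -0.5,1.2,0,0,-1, 0,0,0,0,-1, 0,0,0,0,-1]' |grep -E "posi|grip";  python3 -m creep '[0,0,-1.5,0,-1, 0,0,-2,0,-1, 0,0,-2,0,-1, 0,0,-1.5,0,-1, 0,0,-1,0,-1, 0,0,-0.5,0,-1, 0,0,0,0,-1, 0,0,0,0,-1, 0,0,0,0,-1]';python3 - <<'E'
from h import *
im,i=grab("wrist","w6")
E
```

```text
position: [0.5171, 0.3008, 0.3255]
grip_width: 0.0505
gripper_force: 63.9
time_s: 31.08
position: [0.5174, 0.301, 0.2416]
orientation: [[-0.978, 0.21, 0.001], [0.21, 0.978, 0.001], [-0.001, 0.001, -1.0]]
wrist_force: [0.2, -0.7, -3.1]
grip_width: 0.0507
gripper_force: 63.9
```

View pics/w6.png

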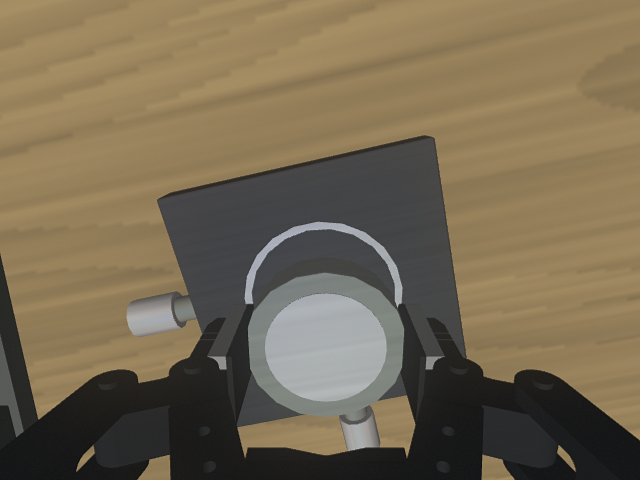

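The upper half of the ring shows around the block, columns 246–403 with its apex at (324,223). I'll fit a circle to the cast points.

```bash
cat > ring.py <<'E'
from h import *
import sys
from scipy.optimize import least_squares
im=cv2.imread(sys.argv[1]); rmax=int(sys.argv[2]); dz=.156
i=eyes.camera_info("wrist"); g=im.min(2); p=readout.state()["position"]
m=(g>120); m[rmax:]=0; m[:200]=0; m[:,:240]=0; m[:,410:]=0
c=blob(g>150,(326,347)); m[cv2.dilate(cv2.drawContours(np.zeros_like(g),[c],-1,255,-1),np.ones((35,35)))>0]=0
ys,xs=np.nonzero(m); w=cast("wrist",np.c_[xs,ys],.045,i)
f=least_squares(lambda q:np.hypot(*(w-q[:2]).T)-q[2],[p[0],p[1],.033],loss="soft_l1",f_scale=.001)
b=cast("wrist",cv2.fitEllipse(c)[0],p[2]-dz,i)[0]
print("n",len(w),"ring",f.x,"blk",b,"tcp",p,"shift cm",(f.x[:2]-b)*100)
E
python3 ring.py pics/w6.png 290
```

```text
n 1665 ring [0.5177 0.2996 0.0316] blk [0.5169 0.3006] tcp [0.5173 0.301  0.2416] shift cm [ 0.077  -0.1061]
```

```bash
python3 -m creep '[0.1,-0.1,-0.6,0,-1, 0,0,-0.6,0,-1, 0,0,-0.4,0,-1, 0,0,-0.2,0,-1, 0,0,-0.2,0,-1, 0,0,0,0,-1, 0,0,0,0,-1, 0,0,0,0,-1]' |grep -E "posi|wrist";  python3 -m creep '[0,0,-0.1,0,-1, 0,0,-0.1,0,-1, 0,0,0,0,-1, 0,0,0,0,-1]'|grep -E "posi|wrist";python3 - <<'E'
from h import *
im,i=grab("wrist","w7")
E
python3 ring.py pics/w7.png 290
```

```text
position: [0.518, 0.3001, 0.2208]
wrist_force: [0.6, -0.5, -2.5]
position: [0.518, 0.3, 0.2187]
wrist_force: [-0.4, -0.1, -3.1]
n 1785 ring [0.5181 0.2995 0.0319] blk [0.5174 0.2995] tcp [0.518  0.3    0.2187] shift cm [ 0.0715 -0.0017]
```

```bash
python3 -m creep '[0.05,0,-0.1,0,-1, 0,0,0,0,-1, 0,0,0,0,-1]' |grep -E "posi|wrist";  python3 -m creep '[0,0,-0.1,0,-1, 0,0,0,0,-1, 0,0,0,0,-1]'|grep -E "posi|wrist"
```

```text
position: [0.5185, 0.3, 0.2176]
wrist_force: [0.1, 0.8, -3.3]
position: [0.5185, 0.3, 0.2172]
wrist_force: [-1.8, -1.6, 7.5]
```

```bash
python3 -m creep '[0,0,-0.05,0,-1, 0,0,0,0,-1, 0,0,0,0,-1]' |grep -E "posi|wrist"
```

```text
position: [0.5185, 0.3001, 0.2172]
wrist_force: [-5.7, -3.4, 17.2]
```

Contact. Back off slightly, release, rise and check.

```bash
python3 -m creep '[0,0,0.1,0,-1, 0,0,0,0,1, 0,0,0,0,1, 0,0,0,0,1, 0,0,0,0,1, 0,0,0,0,1, 0,0,0,0,1, 0,0,0,0,1]' |grep -E "posi|wrist"; python3 -m creep '[0,0,1,0,1, 0,0,2,0,1, 0,0,3,0,1, 0,0,3,0,1, 0,0,3,0,1, 0,0,3,0,1, 0,0,2,0,1, 0,0,0,0,1, 0,0,0,0,1]' |grep -E "posi|wrist"; python3 - <<'E'
from h import *
im,i=grab("wrist","w8"); g=im.min(2)
c=blob(g>165); e=cv2.fitEllipse(c); print("blk",e,cast("wrist",e[0],.061,i))
m=cv2.morphologyEx((g>150).astype(np.uint8),cv2.MORPH_OPEN,np.ones((2,2)))
cs,_=cv2.findContours(m,cv2.RETR_EXTERNAL,cv2.CHAIN_APPROX_NONE)
for c in cs:
    if len(c)>80: e=cv2.fitEllipse(c); print(e,cast("wrist",e[0],.045,i))
E
```

```text
position: [0.5185, 0.3, 0.2172]
wrist_force: [-0.1, 0.5, -0.7]
position: [0.5185, 0.3, 0.3888]
wrist_force: [0.2, -0.4, -0.2]Traceback (most recent call last):
  File "<stdin>", line 3, in <module>
  File "h.py", line 12, in blob
    if seed is None: return max(cs,key=cv2.contourArea)
                            ~~~^^^^^^^^^^^^^^^^^^^^^^^^
ValueError: max() iterable argument is empty
```

View pics/w8.png

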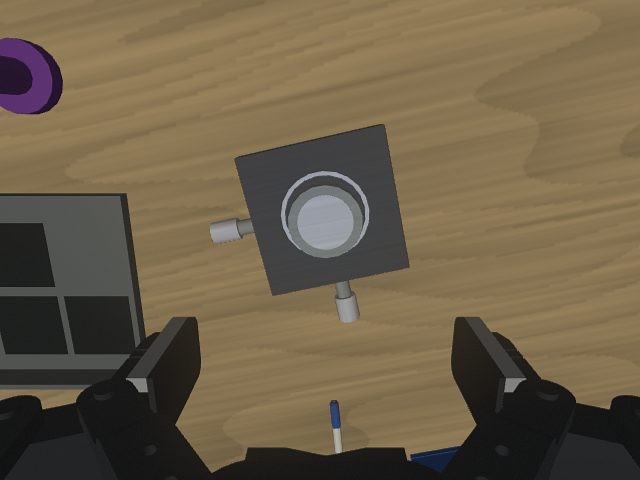

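The block sits on the stage inside the ring: block columns 286–363, ring columns 281–369. I'll check it numerically while going back for the lens case.

```bash
python3 - <<'E'
from h import *
from scipy.optimize import least_squares
im=cv2.imread("pics/w8.png"); i=eyes.camera_info("wrist"); g=im.min(2)
b=cv2.fitEllipse(blob(g>145,(326,222))) ; print(b,cast("wrist",b[0],.061,i))
m=g>120; m[215:]=0;m[:165]=0;m[:,:275]=0;m[:,375:]=0
cv2.ellipse(k:=np.zeros_like(g),(325,221),(41,38),0,0,360,255,-1); m[k>0]=0
ys,xs=np.nonzero(m); w=cast("wrist",np.c_[xs,ys],.045,i)
print(len(w),least_squares(lambda q:np.hypot(*(w-q[:2]).T)-q[2],[.518,.3,.032],loss="soft_l1",f_scale=.001).x)
E
python3 -m creep '[0,-1.5,0,-0.11,1, 0,-3,0,-0.11,1, 0,-3,0,-0.11,1, 0,-3,0,-0.11,1, 0,-3,0,-0.11,1, 0,-3,0,-0.11,1, 0,-3,0,-0.11,1, 0,-3,0,-0.11,1, 0,-3,0,-0.11,1, 0,-3,0,-0.11,1]' >/dev/null; python3 -m creep '[0,-3,0,-0.11,1, 0,-3,0,-0.11,1, 0,-3,0,-0.11,1, 0,-3,0,-0.11,1, 0,-3,0,-0.03,1, 0,-3,0,0,1, 0,-3,0,0,1, 0,-3,0,0,1, 0,-3,0,0,1, 0,-3,0,0,1]' >/dev/null; python3 -m creep '[-0.3,-3,0,0,1, 0,-1.6,0,0,1, 0,-1,0,0,1, 0,0,0,0,1, 0,0,0,0,1, 0,0,0,0,1]'
```

```text
((324.99139404296875, 221.887939453125), (53.11336135864258, 54.6710090637207), 89.11109924316406) [[0.5175 0.2991]]
503 [0.5163 0.2991 0.0313]
time_s: 36.57
position: [0.5159, -0.3395, 0.3869]
orientation: [[0.207, 0.978, -0.0], [0.978, -0.207, 0.001], [0.001, -0.001, -1.0]]
wrist_force: [0.5, 0.3, -0.8]
grip_width: 0.085
gripper_force: 0.0
```

```bash
python3 -m creep '[-0.1,-0.15,-2,0,1, 0,0,-2.5,0,1, 0,0,-2.5,0,1, 0,0,-2.5,0,1, 0,0,-2.5,0,1, 0,0,-2.5,0,1, 0,0,-1.7,0,1, 0,0,-0.5,0,1, 0,0,0,0,1]' |grep posi && python3 -m creep '[0,0,0,0,-1, 0,0,0,0,-1, 0,0,0,0,-1, 0,0,0,0,-1, 0,0,0,0,-1, 0,0,0,0,-1, 0,0,0,0,-1, 0,0,0,0,-1, 0,0,0,0,-1, 0,0,0,0,-1]' && python3 -m creep '[0,0,1,0,-1, 0,0,2,0,-1, 0,0,2,0,-1, 0,0,2,0,-1, 0,0,2,0,-1, 0,0,2,0,-1, 0,0,1,0,-1, 0,0,0,0,-1]'|grep -E "posi|grip"
```

```text
position: [0.5146, -0.3413, 0.2193]
time_s: 38.15
position: [0.5148, -0.3426, 0.2216]
orientation: [[0.208, 0.978, 0.002], [0.978, -0.208, -0.001], [-0.0, 0.002, -1.0]]
wrist_force: [-1.3, 1.0, 10.2]
grip_width: 0.0468
gripper_force: 59.2
position: [0.5148, -0.3428, 0.343]
grip_width: 0.0469
gripper_force: 60.9
```

```bash
python3 -m creep '[0.3,1.5,0,0,-1, 0.5,3,0,0,-1, 0.5,3,0,0,-1, 0.5,3,0,0,-1, 0.5,3,0,0,-1, 0.5,3,0,0,-1, 0.5,3,0,0,-1, 0.5,3,0,0,-1, 0.5,3,0,0,-1, 0.5,3,0,0,-1]' >/dev/null && python3 -m creep '[0.5,3,0,0,-1, 0.5,3,0,0,-1, 0.5,3,0,0,-1, 0.5,3,0,0,-1, 0.1,1.5,0,0,-1, 0,0,0,0,-1, 0,0,0,0,-1, 0,0,0,0,-1]'|grep posi && python3 -m creep '[0,0,-1.5,0,-1, 0,0,-2,0,-1, 0,0,-2,0,-1, 0,0,-2,0,-1, 0,0,-2,0,-1, 0,0,-1,0,-1, 0,0,-0.4,0,-1, 0,0,-0.2,0,-1, 0,0,0,0,-1, 0,0,0,0,-1]'
```

```text
position: [0.5832, 0.0769, 0.3394]
time_s: 41.15
position: [0.5838, 0.0773, 0.2301]
orientation: [[0.209, 0.978, 0.001], [0.978, -0.209, 0.0], [0.0, 0.001, -1.0]]
wrist_force: [0.4, -0.2, -1.7]
grip_width: 0.0468
gripper_force: 60.9
```

Contact expected near 0.2246.

```bash
python3 -m creep '[0,0,-0.2,0,-1, 0,0,-0.1,0,-1, 0,0,-0.1,0,-1, 0,0,0,0,-1, 0,0,0,0,-1]' | grep -E "posi|wrist"; python3 -m creep '[0,0,-0.1,0,-1, 0,0,0,0,-1, 0,0,0,0,-1]' | grep -E "posi|wrist";python3 -m creep '[0,0,-0.1,0,-1, 0,0,0,0,-1, 0,0,0,0,-1]' | grep -E "posi|wrist"
```

```text
position: [0.5835, 0.0775, 0.2252]
wrist_force: [0.1, 0.1, -1.5]
position: [0.5836, 0.0775, 0.2246]
wrist_force: [-1.8, 0.2, 7.2]
position: [0.5836, 0.0775, 0.2246]
wrist_force: [-8.5, -1.1, 26.3]
```

```bash
python3 -m creep '[0,0,0.1,0,-1, 0,0,0,0,1, 0,0,0,0,1, 0,0,0,0,1, 0,0,0,0,1, 0,0,0,0,1, 0,0,0,0,1, 0,0,0,0,1]' | grep -E "posi|wrist"; python3 -m creep '[0,0,1,0,1, 0,0,2,0,1, 0,0,3,0,1, 0,0,3,0,1, 0,0,3,0,1, 0,0,3,0,1, 0,0,1.5,0,1, 0,0,0,0,1]'| grep posi;  python3 -m creep '[-0.6,-1.5,0,0,1, -1.2,-3,0,0,1, -1.2,-3,0,0,1, -1.2,-3,0,0,1, -1.2,-3,0,0,1, -1.2,-3,0,0,1, -1.2,-3,0,0,1, -1.2,-3,0,0,1, -1.2,-3,0,0,1, -1.2,-3,0,0,1]' >/dev/null;  python3 -m creep '[-1.2,-3,0,0,1, -1.2,-3,0,0,1, -1.2,-3,0,0,1, -1.2,-3,0,0,1, -0.8,-1.2,0,0,1, -0.2,0,0,0,1, 0,0,0,0,1, 0,0,0,0,1, 0,0,0,0,1]'
```

```text
position: [0.5835, 0.0775, 0.2241]
wrist_force: [-0.5, 0.4, 0.0]
position: [0.584, 0.0775, 0.3937]
time_s: 44.98
position: [0.412, -0.3386, 0.3891]
orientation: [[0.207, 0.978, -0.0], [0.978, -0.207, 0.0], [0.0, -0.0, -1.0]]
wrist_force: [-0.1, 0.5, 0.2]
grip_width: 0.0854
gripper_force: 0.0
```

```bash
python3 -m creep '[0,0,-2,0,1, 0,0,-2.5,0,1, 0,0,-2.5,0,1, 0,0,-2.5,0,1, 0,0,-2.5,0,1, 0,0,-2.2,0,1, 0,0,-1.2,0,1, 0,0,0,0,1, 0,0,0,0,1]' |grep posi && python3 -m creep '[0,0,0,0,-1, 0,0,0,0,-1, 0,0,0,0,-1, 0,0,0,0,-1, 0,0,0,0,-1, 0,0,0,0,-1, 0,0,0,0,-1, 0,0,0,0,-1, 0,0,0,0,-1, 0,0,0,0,-1]' && python3 -m creep '[0,0,1,0,-1, 0,0,2,0,-1, 0,0,2,0,-1, 0,0,2,0,-1, 0,0,2,0,-1, 0,0,2,0,-1, 0,0,1,0,-1, 0,0,0,0,-1, 0,0,0,0,-1]'|grep -E "posi|grip"
```

```text
position: [0.4119, -0.3389, 0.2351]
time_s: 46.57
position: [0.4116, -0.3396, 0.2358]
orientation: [[0.209, 0.978, 0.001], [0.978, -0.209, -0.0], [-0.0, 0.001, -1.0]]
wrist_force: [-1.6, 1.1, 10.5]
grip_width: 0.0245
gripper_force: 58.2
position: [0.4114, -0.3394, 0.355]
grip_width: 0.0249
gripper_force: 59.6
```

```bash
python3 -m creep '[0.4,1.5,0,0,-1, 0.8,3,0,0,-1, 0.8,3,0,0,-1, 0.8,3,0,0,-1, 0.8,3,0,0,-1, 0.8,3,0,0,-1, 0.8,3,0,0,-1, 0.8,3,0,0,-1, 0.8,3,0,0,-1, 0.8,3,0,0,-1]' >/dev/null && python3 -m creep '[0.8,3,0,0,-1, 0.7,3,0,0,-1, 0.2,1.5,0,0,-1, 0,1,0,0,-1, 0,0,0,0,-1, 0,0,0,0,-1, 0,0,0,0,-1]'|grep posi && python3 -m creep '[0,0,-1.5,0,-1, 0,0,-2,0,-1, 0,0,-2,0,-1, 0,0,-2,0,-1, 0,0,-2,0,-1, 0,0,-1,0,-1, 0,0,-0.4,0,-1, 0,0,-0.2,0,-1, 0,0,0,0,-1, 0,0,0,0,-1]'
```

```text
position: [0.5042, 0.0292, 0.3547]
time_s: 49.57
position: [0.5048, 0.0303, 0.245]
orientation: [[0.209, 0.978, 0.001], [0.978, -0.209, 0.0], [0.0, 0.001, -1.0]]
wrist_force: [-0.5, 0.6, -4.3]
grip_width: 0.0245
gripper_force: 59.5
```

```bash
python3 -m creep '[0,0,-0.2,0,-1, 0,0,-0.2,0,-1, 0,0,-0.1,0,-1, 0,0,0,0,-1, 0,0,0,0,-1]' | grep -E "posi|wrist"; python3 -m creep '[0,0,-0.1,0,-1, 0,0,0,0,-1, 0,0,0,0,-1]' | grep -E "posi|wrist";python3 -m creep '[0,0,-0.1,0,-1, 0,0,0,0,-1, 0,0,0,0,-1]' | grep -E "posi|wrist"
```

```text
position: [0.5045, 0.0305, 0.2392]
wrist_force: [-0.4, 0.1, -4.7]
position: [0.5046, 0.0305, 0.2388]
wrist_force: [-5.1, 0.0, 11.2]
position: [0.5046, 0.0305, 0.2387]
wrist_force: [-11.0, -0.1, 36.4]
```

```bash
python3 -m creep '[0,0,0.1,0,-1, 0,0,0.1,0,1, 0,0,0,0,1, 0,0,0,0,1, 0,0,0,0,1, 0,0,0,0,1, 0,0,0,0,1, 0,0,0,0,1]' | grep -E "posi|wrist"; python3 -m creep '[0,0,1,0,1, 0,0,2,0,1, 0,0,3,0,1, 0,0,3,0,1, 0,0,3,0,1, 0,0,2,0,1, 0,0,1,0,1, 0,0,0,0,1]'| grep posi;  python3 -m creep '[0.5,-1.5,0,0,1, 0.9,-3,0,0,1, 0.9,-3,0,0,1, 0.9,-3,0,0,1, 0.9,-3,0,0,1, 0.9,-3,0,0,1, 0.9,-3,0,0,1, 0.9,-3,0,0,1, 0.9,-3,0,0,1, 0.9,-3,0,0,1]' >/dev/null;  python3 -m creep '[0.9,-3,0,0,1, 0.9,-3,0,0,1, 0.8,-1.5,0,0,1, 0.3,-1,0,0,1, 0,0,0,0,1, 0,0,0,0,1, 0,0,0,0,1, 0,0,0,0,1]'
```

```text
position: [0.5045, 0.0305, 0.2391]
wrist_force: [-0.2, 0.4, -0.5]
position: [0.5047, 0.0304, 0.3916]
time_s: 53.32
position: [0.6196, -0.3382, 0.3893]
orientation: [[0.207, 0.978, -0.0], [0.978, -0.207, 0.001], [0.001, -0.0, -1.0]]
wrist_force: [0.3, 0.8, 0.9]
grip_width: 0.0852
gripper_force: 0.0
```

```bash
python3 -m creep '[0,-0.1,-2,0,1, 0,0,-2.5,0,1, 0,0,-2.5,0,1, 0,0,-2.5,0,1, 0,0,-2.5,0,1, 0,0,-2.5,0,1, 0,0,-2,0,1, 0,0,-0.8,0,1, 0,0,0,0,1, 0,0,0,0,1]' |grep posi && python3 -m creep '[0,0,0,0,-1, 0,0,0,0,-1, 0,0,0,0,-1, 0,0,0,0,-1, 0,0,0,0,-1, 0,0,0,0,-1, 0,0,0,0,-1, 0,0,0,0,-1, 0,0,0,0,-1, 0,0,0,0,-1]' && python3 -m creep '[0,0,1,0,-1, 0,0,2,0,-1, 0,0,2,0,-1, 0,0,2,0,-1, 0,0,2,0,-1, 0,0,2,0,-1, 0,0,1,0,-1, 0,0,0,0,-1, 0,0,0,0,-1]'|grep -E "posi|grip"
```

```text
position: [0.6198, -0.3402, 0.2171]
time_s: 54.98
position: [0.6197, -0.3407, 0.2174]
orientation: [[0.209, 0.978, 0.001], [0.978, -0.209, -0.001], [-0.0, 0.001, -1.0]]
wrist_force: [-2.1, 1.1, 8.4]
grip_width: 0.0416
gripper_force: 59.9
position: [0.6193, -0.3404, 0.336]
grip_width: 0.0415
gripper_force: 61.2
```

```bash
python3 -m creep '[-0.3,1.5,0,0,-1, -0.6,3,0,0,-1, -0.6,3,0,0,-1, -0.6,3,0,0,-1, -0.6,3,0,0,-1, -0.6,3,0,0,-1, -0.6,3,0,0,-1, -0.6,3,0,0,-1, -0.6,3,0,0,-1, -0.6,2.4,0,0,-1]' >/dev/null && python3 -m creep '[-0.6,1,0,0,-1, -0.5,0.4,0,0,-1, 0,0,0,0,-1, 0,0,0,0,-1, 0,0,0,0,-1]'|grep posi && python3 -m creep '[0,0,-1.5,0,-1, 0,0,-2,0,-1, 0,0,-2,0,-1, 0,0,-2,0,-1, 0,0,-2,0,-1, 0,0,-1,0,-1, 0,0,-0.4,0,-1, 0,0,-0.2,0,-1, 0,0,0,0,-1, 0,0,0,0,-1]'
```

```text
position: [0.5517, -0.0489, 0.336]
time_s: 57.82
position: [0.5518, -0.0477, 0.2261]
orientation: [[0.209, 0.978, 0.001], [0.978, -0.209, -0.0], [0.0, 0.001, -1.0]]
wrist_force: [0.2, -0.9, -4.2]
grip_width: 0.0415
gripper_force: 61.3
```

```bash
python3 -m creep '[0.3,0,0,0,-1, 0.3,0,0,0,-1, 0,0,-0.2,0,-1, 0,0,-0.2,0,-1, 0,0,-0.1,0,-1, 0,0,0,0,-1, 0,0,0,0,-1]' | grep -E "posi|wrist"; python3 -m creep '[0,0,-0.1,0,-1, 0,0,0,0,-1, 0,0,0,0,-1]' | grep -E "posi|wrist";python3 -m creep '[0,0,-0.1,0,-1, 0,0,0,0,-1, 0,0,0,0,-1]' | grep -E "posi|wrist"
```

```text
position: [0.5575, -0.0475, 0.2203]
wrist_force: [-1.7, 0.4, 2.5]
position: [0.5575, -0.0475, 0.2203]
wrist_force: [-8.7, 2.3, 25.0]
position: [0.5575, -0.0475, 0.2202]
wrist_force: [-14.7, 2.4, 45.9]
```

```bash
python3 -m creep '[0,0,0.2,0,-1, 0,0,0,0,1, 0,0,0,0,1, 0,0,0,0,1, 0,0,0,0,1, 0,0,0,0,1, 0,0,0,0,1, 0,0,0,0,1]' | grep -E "posi|wrist"; python3 -m creep '[0,0,1,0,1, 0,0,2,0,1, 0,0,3,0,1, 0,0,3,0,1, 0,0,3,0,1, 0,0,3,0,1, 0,0,3,0,1, 0,0,2,0,1, 0,0,0,0,1, 0,0,0,0,1]'| grep posi; python3 - <<'E'
from h import *
a,_=grab("wrist","w9");b,_=grab("scene","sc9");c,_=grab("side","sd9")
cv2.imwrite("pics/m9.png",np.vstack([np.hstack([a[0:330,100:480],b[90:390,230-100:510][:, :380] if 0 else cv2.resize(b[80:340,140:480],(380,330))]),]))
cv2.imwrite("pics/m10.png",c)
E
```

```text
position: [0.5575, -0.0475, 0.2201]
wrist_force: [0.1, -0.0, 0.1]
position: [0.5574, -0.0475, 0.4217]
```

View pics/m9.png

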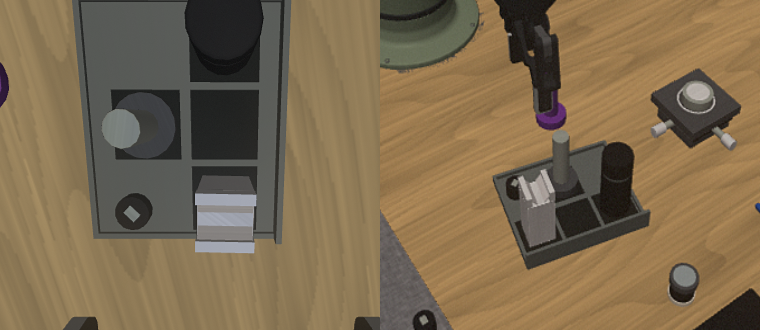

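View pics/m10.png

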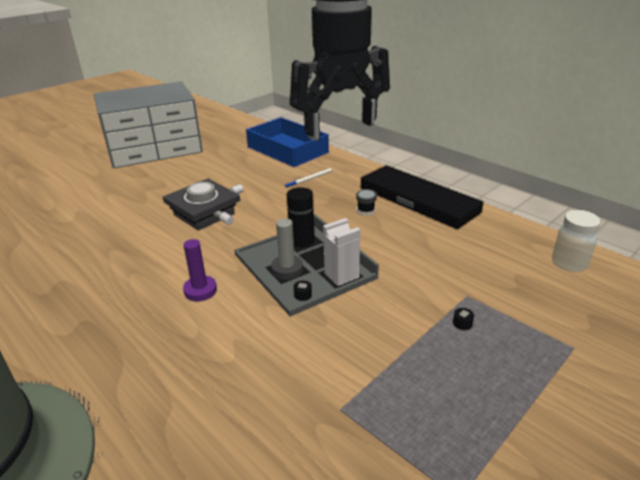

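All three tall things stand upright on their own pads: V-block, stem anvil and lens case. The ref block sits in the ring, and the pucks and loupe are unmoved. The robot is clear at height, so I hand in.

```bash
python3 -c "
from workcell import job
print(job.sign_off())"
```

```text
the job is handed in; nothing more can be done
None
```

Job handed in at about 60 s: the reference block lies in the stage ring (about 1 mm off centre by the last camera fit), and the stem anvil, V-block and lens case stand back on their own pads with nothing knocked over and the specimens and loupe untouched.

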